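# Spring check of a slide cartridge in its clamp nest

## Robot

A 6-joint arm with a two-finger parallel gripper is mounted at the origin on the work surface. World frame = base frame: x ahead of the robot, y to its left, z up, the work surface at z = 0. Lengths are in m, angles in rad, forces in N, time in s.
With the tool pointing down it reaches from about 0.25 to 0.775 m from the base axis. Payload 4 kg.
Tool frame: the origin (TCP) lies between the finger pads; the fingertips stand 11 mm ahead of it and the grasp point (between the pads) lies 8 mm behind it (robot.tip_extent is the z of the fingertips in the tool frame, in m); z points along the fingers, y is the line along which they close (so a half turn about z gives the same grasp; the last joint's range is limited). The gripper opens to 94 mm and grips with 3 to 60 N. Pads are 16 mm wide; open, the fingers measure 119 mm over their backs; the gripper's body (75 mm by 177 mm) begins 78 mm behind the grasp point.
Start: joints at [-1.242, 0.087, 1.371, -0, 1.684, -0.103], TCP at [0.23, -0.5, 0.217] pointing down, gripper open.
Joint ranges: [-3.1, 3.1], [-0.76, 2.03], [0.27, 2.55], [-1.08, 4.22], [0.17, 2.65], [-2.57, 2.57]. Speed limits (rad/s): [2.79, 2.79, 3.14, 3.14, 3.14, 3.14].

## Interface

Orientations are given as [roll, pitch, yaw] about the fixed x, y, z axes, in that order (R = Rz(yaw) Ry(pitch) Rx(roll)).
In Python, from bench import robot, imaging gives the robot as it stands.
- The arm moves only by the shell command python3 -m pendant 'ROWS'. ROWS is JSON, a list of rows, each a list of 7 numbers: the shift along the world's x, y, z in cm, then the turn, a rotation vector about the world's x, y, z in degrees, then the opening, from 0 (shut) to 1 (fully open). In form: [[dx, dy, dz, ax, ay, az, jaw], ...]. A call has 1 to 8 rows; each row shifts and turns the commanded pose from where the row before left it; what a row does not reach is not made up. A row lasts 1/10 s, in which the tool goes at most 50 mm and 8.59 degrees, less where a joint would pass 70% of its speed; a pose out of reach is approached as far as the arm can. A call is refused whole if a number of a shift passes 5 or a number of a turn 8.59, either way. A call with a gripper value outside its range is refused whole. The fingers move at their own pace and stop on an object; the grip force is fixed at half the most. Time passes only in rows, so rows that do not move let the fingers close. It gives the time, the measured TCP pose, the force, the opening and the grip force at its end, in the units of the state.
- robot.get_obs(): the state, without advancing time (a new reading comes with each control period).
- imaging.snapshot(name): name is "scene" or "top"; returns the picture (480x640x3 uint8, red, green, blue); there is no depth.
- imaging.camera_params(name): a dict with "camera_matrix" (3x3 intrinsics, pixels), "R" (3x3) and "t" (3): a world point X has camera coordinates R X + t. Camera axes: x right, y down, z forward; pixel columns grow to the right and rows downward; lengths in m; the calibration is good to about 2 mm. A picture is of the moment at which its call begins. camera_params takes no time and is no camera call.
- robot.close_job(): hands the job in; it is judged then, once.
The state is a dict: "time": time; "joint_positions": joint angles; "qvel": joint speeds; "joint_torque": joint torques, N m; "tool_pos": TCP position; "ee_rot": TCP orientation; "wrist_force": force on the tool from outside, world axes, zero at the start; "wrist_torque": the same for the moment, N m; "width": finger opening in m; "finger_force": force on a finger pad.
Only numpy, scipy, OpenCV 4.12 (cv2) and the standard library are available. Lean on these libraries where they do the work, as an engineer would, in place of code of your own. Each camera call takes 0.05 s, during which the arm holds its last target. There are 200 camera calls.

## Task

Check the spring of the slide cartridge: swing the toggle clamp over centre so that it snaps down on the cartridge, and let go of it. With the cartridge clamped, draw its sprung tray out by the tab until the pointer is level with the cursor's mark, hold it there for a second, and ease it all the way home without letting it snap back. Then swing the clamp fully open again, leaving the cartridge in its nest and the cursor and everything else on the bench undisturbed.

Things in the scene. Friction and masses are not known exactly. Their poses are not given: they have to be found in the camera images.
- nest: Aluminium check nest fixed to the bench, plate 125 x 295 x 10 mm. Origin on the bench surface under the cartridge's middle, z up. The tray is drawn along its -y; the clamp stands at the +y end; a white scale bar with the cursor lies at x = 63, y = -80 to -160 mm, top 16 mm above the bench. Low steel stops (top 22 mm above the bench) hold the cartridge on four sides.
- clamp_hinge (a point): Centre of the clamp's hinge, 68 mm above the bench between two steel cheeks (32 mm over both, top 80 mm). The hinge axis is parallel to the nest's x.
- clamp (a joint): Toggle clamp angle (rad): 0 = clamped, rubber pad (18 mm, 65 mm from the hinge) on the cartridge; 1.3 = fully open, arm up, as at the start. Grows as the grip swings towards the nest's +y. Sprung over centre: dead centre at 0.55; past it, it snaps by itself to the nearer end and stays (about 6 N at the grip to leave the clamped end, also the open end).
- clamp_grip (a point): Centre of the clamp's black drum-shaped grip, 28 mm across and 28 mm long along x with flat ends, on a 10 mm shank, 110 mm from the hinge. Its direction from the hinge: 115 degrees minus the clamp angle, up from the nest's +y: clamped it leans over the cartridge, 168 mm above the bench; open it leans to +y, 139 mm above. Pinched from above by its ends (along x) it turns freely between the fingers.
- cartridge: White plastic slide cartridge 50 (x) x 80 (y) x 28 mm, about 0.2 kg, loose in the nest with 1.5 mm play; origin at the centre of its underside, 10 mm above the bench, axes as the nest's.
- tray (a joint): Travel of the cartridge's sprung tray (m): 0 = home, at most 0.055, grows as it is drawn out along -y. Spring pulls it home: 2.4 N at 0 plus 0.12 N per mm. Let go far out, it snaps home; from the last 5 mm it runs in softly (damped).
- tray_tab (a point): Grip point in the middle of the tray's upright tab, 61 mm above the bench. The tab is a grey block 16 (x) x 14 (y) mm, top 73 mm above the bench, 100 mm from the cartridge's middle along -y at home; its inner face is 53 mm from the cartridge and 45 mm from the front stops. Pinch it from above.
- pointer (a point): Tip of the thin steel pointer, 5 mm wide, that reaches from the foot of the tab towards +x, to 5 mm short of the cursor; 22 mm above the bench, 49 mm from the tab's middle, at the tab's y.
- cursor_mark (a point): Top of the cursor's ridge: a dark steel slider 16 x 10 mm on the scale bar with a 2 mm ridge across it, top 28 mm above the bench. Axes as the nest's. The pointer is level with it when both have the same y in the nest's frame. It stands 20 to 42 mm along -y from the pointer at home and slides (4 N) if pushed: leave it.
- tube_rack: Black tube rack 50 x 100 mm with short tubes, 75 mm high, bystander; origin at the centre of its underside.
- slide_box: Grey slide box 50 x 90 x 32 mm, bystander; origin at the centre of its underside.
- reagent: Amber bottle 48 mm across, 85 mm high, bystander; origin at the centre of its underside.
- timer: White timer 55 x 70 x 18 mm, bystander; origin at the centre of its underside.
- pen: Black marker pen 12 mm thick, 130 mm long, lying along its own x, bystander.
- adapter_cup: Black tube cup 40 mm across, 50 mm high, bystander; origin at the centre of its underside.
- driver: Small screwdriver with a black handle, lying along its own x, bystander.
Mind the look-alikes: they are no part of the job. There is more than one size of the cartridge; the job needs the middle-sized.

How it is judged:
On the way, in this order (a step that is already met when the one before it is completed fails the run):
1. the clamp is over centre, down on the cartridge (angle below 0.08), and the fingers have let go (value of joint clamp below 0.08 rad and contact force between the fingers and anything else below 0.5 N), for 0.3 s.
2. the pointer is held within 4 mm of the cursor's mark with the cartridge clamped (value of joint clamp below 0.08 rad and y of pointer in the frame of cursor_mark between -0.004 and 0.004 m), for 0.6 s.
3. the tray is home again (within 4 mm) while the cartridge is still clamped (value of joint clamp below 0.08 rad and value of joint tray below 0.004 m), for 0.2 s.
At the end, for the whole second after the job is handed in: The clamp is fully open (angle above 1.15), the tray home (within 4 mm) and the cartridge at rest, flat in its nest (within 6 mm of its middle, not raised more than 4 mm) (value of joint clamp above 1.15 rad and value of joint tray below 0.004 m and horizontal distance between cartridge and nest below 0.006 m and height (world z) of cartridge below 0.014 m and angle between cartridge's own z axis and vertical below 0.08 rad and linear speed of cartridge below 0.02 m/s); the robot touches nothing.
It fails at once if the tray snaps back (runs home faster than 0.3 m/s) (velocity of joint tray below -0.3 m/s).
It fails at once if the cursor is shifted by more than 4 mm (distance of cursor_mark from where it was at the start of the episode above 0.004 m).
It fails at once if a bystander is moved by more than 25 mm (distance of any of tube_rack, slide_box, reagent, timer, pen, adapter_cup, driver from where it was at the start of the episode above 0.025 m).
It also fails if it takes over 56 s, if anything falls off the work surface, if the arm or the gripper's body presses on something with over 40 N, if the wrist force passes 120 N, or if a joint passes its speed limit or range.

## Working session

There is one attempt and no reset: what is moved stays moved. The work goes in short steps, Python scripts to look and compute and a shell command to move; the robot and the scene stay as the last step left them, time stands still between calls to the robot, and variables do not carry over. Pictures are saved under pics/ and viewed, at most 10 in all, crops included, and the job is handed in when it is done.

```bash
ls; mkdir -p pics; python3 - <<'E'
from bench import robot, imaging
import cv2
for n in("scene","top"):
    cv2.imwrite(f"pics/{n}0.png",imaging.snapshot(n)[:,:,::-1]); p=imaging.camera_params(n); print(n,p)
print(robot.get_obs())
E
```

```text
pics
scene {'camera_matrix': array([[491.61849652,   0.        , 316.08410862],
       [  0.        , 491.61849652, 233.38454031],
       [  0.        ,   0.        ,   1.        ]]), 'R': array([[ 0.14315771,  0.98948269,  0.02073355],
       [ 0.61792268, -0.07299702, -0.7828429 ],
       [-0.77309601,  0.12488173, -0.62187388]]), 't': array([-0.03866705, -0.22386223,  1.5049037 ])}
top {'camera_matrix': array([[456.9825863 ,   0.        , 321.16127858],
       [  0.        , 456.9825863 , 245.8449702 ],
       [  0.        ,   0.        ,   1.        ]]), 'R': array([[-1.30139914e-03, -9.99998758e-01,  8.89093612e-04],
       [-9.86980646e-01,  1.14145980e-03, -1.60835010e-01],
       [ 1.60833796e-01, -1.08682873e-03, -9.86980906e-01]]), 't': array([-0.02840164,  0.56053073,  1.08218179])}
{'time': 0.1, 'joint_positions': array([-1.24210662e+00,  8.78695572e-02,  1.37209206e+00, -1.00227569e-05,
        1.68357605e+00, -1.03109342e-01]), 'qvel': array([ 7.08982756e-04, -2.17898115e-03, -3.76707520e-03,  1.01619482e-03,
       -1.23709133e-03,  4.69655825e-05]), 'joint_torque': array([ 3.11813172e-03, -3.41254520e+01, -3.03300512e+01,  7.19963433e-02,
        3.04342748e-02, -9.58572400e-05]), 'tool_pos': array([ 0.23001538, -0.49908168,  0.2154331 ]), 'ee_rot': array([-3.13965695e+00, -1.90284953e-04,  4.31797748e-01]), 'wrist_force': array([-0.22800572, -0.03968758,  0.4717462 ]), 'wrist_torque': array([0.04548747, 0.02668836, 0.00192425]), 'finger_force': 0.0, 'width': 0.09388953741577746}
```

View pics/scene0.png

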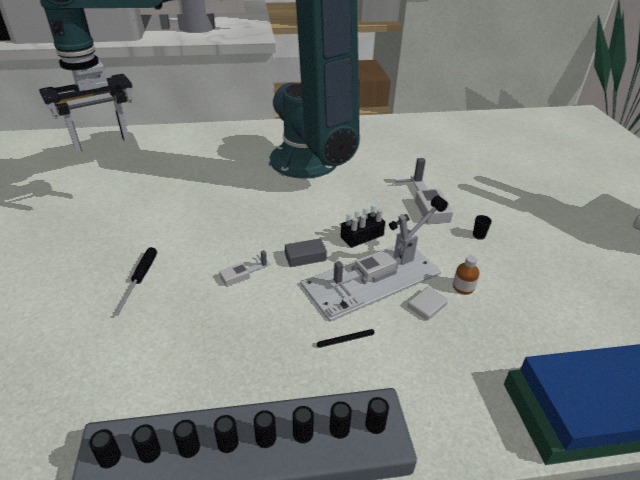

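View pics/top0.png

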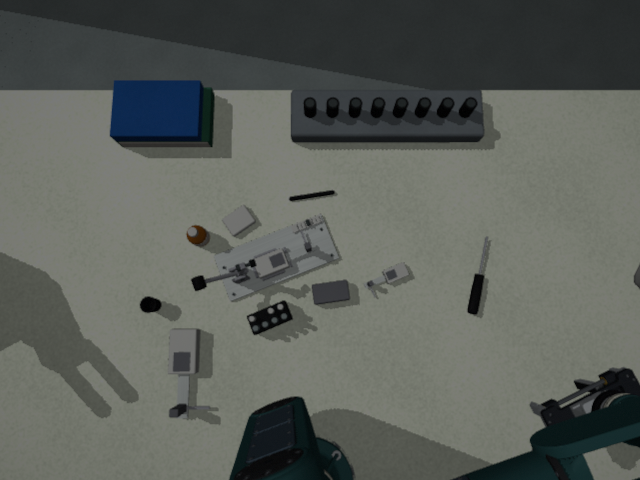

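The candidates in the top view are the nest cartridge at (272,262), a small look-alike at (395,273) and a large one at (184,352). The one in the nest is the middle size, with its tab at about (308,245), the clamp hinge at about (245,268) and the open grip at about (198,283). I'll check this in a close crop of both views.

```bash
python3 - <<'E'
import cv2, numpy as np
a=cv2.imread("pics/top0.png")[205:310,180:350]; b=cv2.imread("pics/scene0.png")[180:325,290:460]
a=cv2.resize(a,None,fx=4.7,fy=4.7,interpolation=cv2.INTER_CUBIC)
b=cv2.resize(b,None,fx=4.1,fy=4.1,interpolation=cv2.INTER_CUBIC)
cv2.imwrite("pics/a.png",a);cv2.imwrite("pics/b.png",b);print(a.shape,b.shape)
E
```

```text
(494, 799, 3) (594, 697, 3)
```

View pics/a.png

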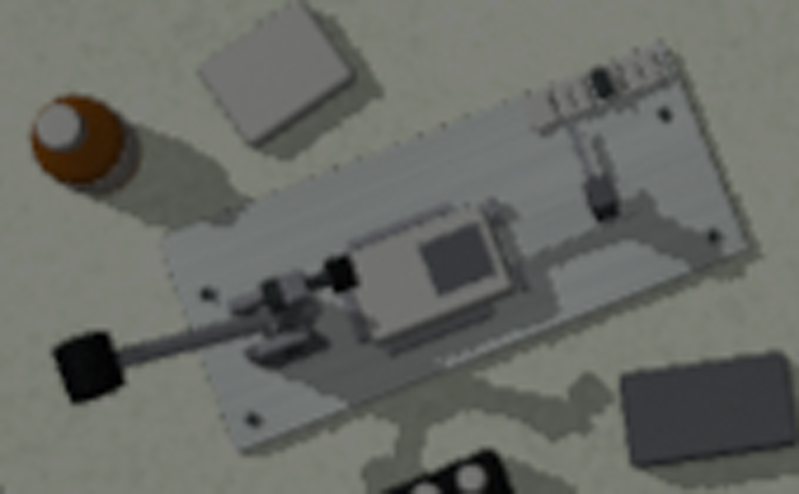

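View pics/b.png

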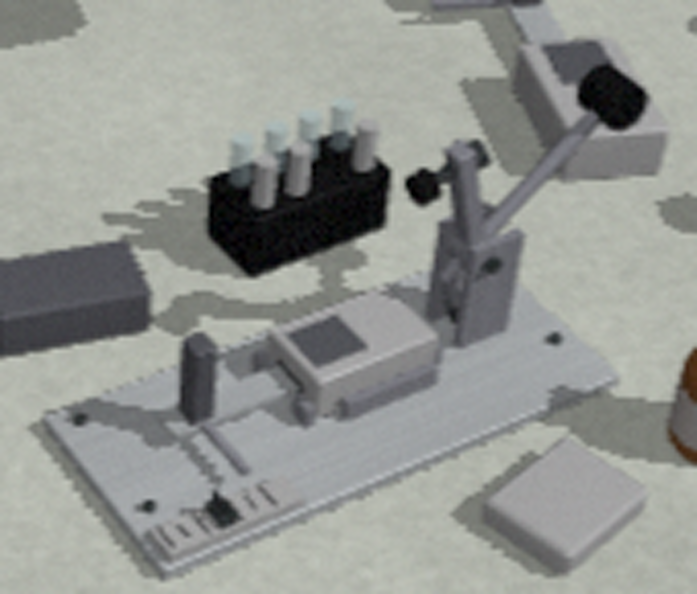

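Top crop: the plate corners are at (165,232), (670,42), (752,245) and (240,452). The cartridge is at about (432,275), the cursor at about (602,82), the tab at about (603,200) and the grip at (90,367). In the scene crop the tab top is at about (200,343), the cursor at about (218,502) and the grip at (612,97). The nest cartridge is confirmed as the middle-sized one.

```bash
cat > h.py <<'E'
import numpy as np, cv2
from bench import robot, imaging
P={n:imaging.camera_params(n) for n in("scene","top")}
def ray(n,uv,z):
    p=P[n];d=p["R"].T@np.linalg.inv(p["camera_matrix"])@[uv[0],uv[1],1];c=-p["R"].T@p["t"]
    return c+d*(z-c[2])/d[2]
def proj(n,X):
    p=P[n];q=p["camera_matrix"]@(p["R"]@np.asarray(X)+p["t"]);return q[:2]/q[2]
def tri(a,b):
    A=[];B=[]
    for n,uv in(("top",a),("scene",b)):
        p=P[n];d=p["R"].T@np.linalg.inv(p["camera_matrix"])@[uv[0],uv[1],1];d/=np.linalg.norm(d);c=-p["R"].T@p["t"]
        M=np.eye(3)-np.outer(d,d);A.append(M);B.append(M@c)
    return np.linalg.lstsq(np.vstack(A),np.hstack(B),rcond=None)[0]
ca=lambda u,v:((u+.5)/4.7-.5+180,(v+.5)/4.7-.5+205)
cb=lambda u,v:((u+.5)/4.1-.5+290,(v+.5)/4.1-.5+180)
E
python3 - <<'E'
from h import *
np.set_printoptions(precision=4,suppress=True)
c=[ray("top",ca(*q),.01) for q in((165,232),(670,42),(752,245),(240,452))]
s=[ray("scene",cb(*q),.01) for q in((618,380),(165,572),(42,418))]
print(np.array(c));print(np.array(s))
r=cv2.minAreaRect(np.array(c,np.float32)[:,:2]);print(r)
k=[ray("top",ca(*q),.038)for q in((352,248),(478,208),(514,290),(382,340))];print("cart",np.mean(k,0),cv2.minAreaRect(np.array(k,np.float32)[:,:2]))
print("grip tri",tri(ca(90,367),cb(612,97)))
print("cursor",ray("top",ca(602,80),.028),ray("scene",cb(218,498),.028))
print("tab",ray("top",ca(603,200),.073),ray("scene",cb(200,343),.073))
print(-P["top"]["R"].T@P["top"]["t"])
E
```

```text
[[ 0.5457  0.2411  0.01  ]
 [ 0.6506 -0.0318  0.01  ]
 [ 0.5382 -0.0759  0.01  ]
 [ 0.4276  0.197   0.01  ]]
[[ 0.5455  0.2428  0.01  ]
 [ 0.6516 -0.0273  0.01  ]
 [ 0.5366 -0.0746  0.01  ]]Traceback (most recent call last):
  File "<stdin>", line 6, in <module>
cv2.error: OpenCV(4.12.0) /io/opencv/modules/imgproc/src/convhull.cpp:143: error: (-215:Assertion failed) total >= 0 && (depth == CV_32F || depth == CV_32S) in function 'convexHull'
```

```bash
python3 - <<'E'
from h import *
np.set_printoptions(precision=4,suppress=True)
f=lambda v:np.ascontiguousarray(np.array(v)[:,:2],dtype=np.float32)
c=np.array([ray("top",ca(*q),.01) for q in((165,232),(670,42),(752,245),(240,452))])
y=(c[0]+c[3]-c[1]-c[2])[:2]; x=(c[0]+c[1]-c[2]-c[3])[:2]
a=np.arctan2(-y[0],y[1]);b=np.arctan2(x[1],x[0]);print(np.degrees([a,b]))
k=np.array([ray("top",ca(*q),.038)for q in((352,248),(478,208),(514,290),(382,340))]);print("cart",k.mean(0),cv2.minAreaRect(f(k)))
yaw=a;R=np.array([[np.cos(yaw),-np.sin(yaw)],[np.sin(yaw),np.cos(yaw)]])
o=k.mean(0)[:2]; loc=lambda X:(R.T@(np.array(X)[:2]-o)*1000)
print("plate centre loc",loc(c.mean(0)), [loc(q) for q in c])
g=tri(ca(90,367),cb(612,97));print("grip",g,loc(g))
for n,t,s,z in(("cursor",(602,80),(218,498),.028),("tabtop",(600,195),(200,343),.073)):
    A=ray("top",ca(*t),z);B=ray("scene",cb(*s),z);print(n,A,B,loc(A),loc(B))
print(-P["top"]["R"].T@P["top"]["t"])
# predicted in crops
for n,l in(("tabtopcorners",[(sx*8,-100+sy*7,73) for sx in(-1,1) for sy in(-1,1)]),("pointer",[(49,-100,22)])):
  for q in l:
    X=np.r_[o+R@np.array(q[:2])/1000,q[2]/1000]
    print(n,q,((proj("top",X)-[180,205])*4.7).round(),((proj("scene",X)-[290,180])*4.1).round())
E
```

```text
[21.5506 20.9359]
cart [0.5206 0.0937 0.038 ] ((0.5207260847091675, 0.09269504249095917), (0.0513438917696476, 0.07350444048643112), 19.041515350341797)
plate centre loc [ 14.4244 -17.6999] [array([ 77.4501, 127.7968]), array([  74.7531, -164.5201]), array([ -45.9043, -164.242 ]), array([-48.6012, 130.1658])]
grip [0.4622 0.2439 0.1413] [  0.9018 161.1276]
cursor [0.6254 0.0049 0.028 ] [0.6225 0.0037 0.028 ] [  64.8187 -121.1729] [  61.7392 -121.2068]
tabtop [0.5554 0.0044 0.073 ] [0.5566 0.0043 0.073 ] [ -0.4356 -95.9243] [  0.6261 -96.4601]
[ 0.3791 -0.0279  1.1583]
tabtopcorners (-8, -107, 73) [624. 199.] [172. 338.]
tabtopcorners (-8, -93, 73) [598. 209.] [195. 329.]
tabtopcorners (8, -107, 73) [612. 170.] [188. 357.]
tabtopcorners (8, -93, 73) [587. 180.] [212. 348.]
pointer (49, -100, 22) [575. 121.] [238. 474.]
```

```bash
python3 -m pendant '[[1.45,4.64,0.3,0,0,5.4,1],[1.45,4.64,0.3,0,0,5.4,1],[1.45,4.64,0.3,0,0,5.4,1],[1.45,4.64,0.3,0,0,5.4,1],[1.45,4.64,0,0,0,5.4,1],[1.45,4.64,0,0,0,5.4,1],[1.45,4.64,0,0,0,5.4,1],[1.45,4.64,0,0,0,5.4,1]]'
python3 -m pendant '[[1.45,4.64,0,0,0,5.4,1],[1.45,4.64,0,0,0,5.4,1],[1.45,4.64,0,0,0,5.4,1],[1.45,4.64,0,0,0,5.4,1],[1.45,4.64,0,0,0,5.4,1],[1.45,4.64,0,0,0,5.4,1],[1.45,4.64,0,0,0,5.4,1],[1.45,4.64,0,0,0,5.4,1]]'
python3 -m pendant '[[0,0,0,0,0,0,1],[0,0,0,0,0,0,1]]'
```

```text
time: 0.9
tool_pos: [0.346, -0.1264, 0.2282]
ee_rot: [3.141, -0.0, 1.189]
wrist_force: [1.1, -1.1, -0.5]
width: 0.0941
finger_force: 0.0
time: 1.7
tool_pos: [0.4621, 0.245, 0.228]
ee_rot: [-3.141, 0.0, 1.944]
wrist_force: [1.4, -0.6, 0.2]
width: 0.0941
finger_force: 0.0
time: 1.9
tool_pos: [0.4617, 0.2433, 0.2273]
ee_rot: [-3.139, 0.001, 1.941]
wrist_force: [-0.8, -0.8, 0.3]
width: 0.0936
finger_force: 0.0
```

```bash
python3 -m pendant '[[0,0,-4,0,0,0,1],[0,0,-3.6,0,0,0,1],[0,0,-2,0,0,0,1],[0,0,0,0,0,0,1],[0,0,0,0,0,0,1]]'
python3 - <<'E'
from h import *
t=imaging.snapshot("top");s=imaging.snapshot("scene")
a=cv2.resize(t[235:325,150:260],None,fx=4,fy=4)[:,:,::-1];b=cv2.resize(s[140:250,350:460],None,fx=3.2727,fy=3.2727)[:,:,::-1]
cv2.imwrite("pics/g1.png",np.hstack([a[:360],b[:360,:]]))
E
```

```text
time: 2.4
tool_pos: [0.4623, 0.2416, 0.1333]
ee_rot: [3.141, 0.0, 1.938]
wrist_force: [0.6, -0.1, -0.1]
width: 0.0943
finger_force: 0.0
```

View pics/g1.png

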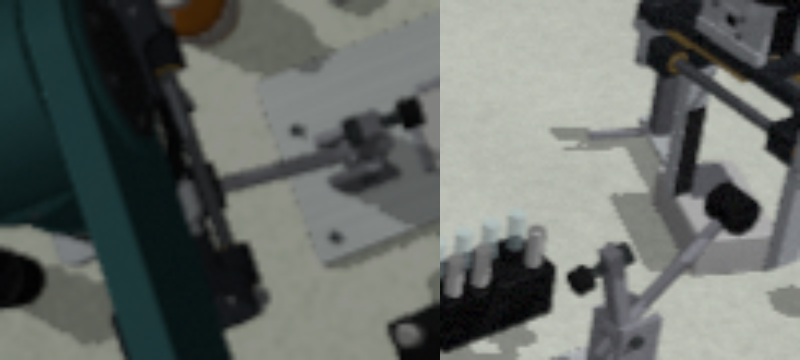

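The drum is between the open fingers, with its centre at about (732,207) in the right panel. I'll close on it.

```bash
python3 -m pendant '[[0,0,0,0,0,0,0.35],[0,0,0,0,0,0,0.3],[0,0,0,0,0,0,0.25],[0,0,0,0,0,0,0.2],[0,0,0,0,0,0,0.2],[0,0,0,0,0,0,0.2]]'
python3 - <<'E'
import numpy as np
# arc in nest: horizontal along -y_nest=(sin a,-cos a)
a=np.radians(21.4);u=np.array([np.sin(a),-np.cos(a)])
th=np.radians(115)-np.linspace(1.3,0,17)
h=-11*np.cos(th);z=11*np.sin(th)
for dh,dz in zip(np.diff(h),np.diff(z)):print((u*dh).round(2),dz.round(2))
E
```

```text
time: 3.1
tool_pos: [0.4621, 0.2429, 0.1324]
ee_rot: [-3.142, 0.0, 1.94]
wrist_force: [-0.9, 0.2, 0.7]
width: 0.0496
finger_force: 0.0
[ 0.22 -0.57] 0.66
[ 0.24 -0.61] 0.6
[ 0.26 -0.66] 0.55
[ 0.27 -0.7 ] 0.49
[ 0.29 -0.73] 0.43
[ 0.3  -0.76] 0.36
[ 0.31 -0.79] 0.29
[ 0.32 -0.81] 0.22
[ 0.32 -0.82] 0.15
[ 0.32 -0.83] 0.08
[ 0.33 -0.83] 0.01
[ 0.33 -0.83] -0.06
[ 0.32 -0.82] -0.14
[ 0.32 -0.81] -0.21
[ 0.31 -0.79] -0.28
[ 0.3  -0.77] -0.34
```

```bash
python3 -m pendant '[[0,0,0,0,0,0,0.15],[0,0,0,0,0,0,0.15],[0,0,0,0,0,0,0.15],[0,0,0,0,0,0,0.15],[0,0,0,0,0,0,0.15]]'
```

```text
time: 3.6
tool_pos: [0.4621, 0.2429, 0.1325]
ee_rot: [3.142, 0.0, 1.94]
wrist_force: [0.2, 0.4, -0.7]
width: 0.0279
finger_force: 30.0
```

```bash
python3 -m pendant '[[0.22,-0.57,0.66,0,0,0,0.1],[0.24,-0.61,0.6,0,0,0,0.1],[0.26,-0.66,0.55,0,0,0,0.1],[0.27,-0.7,0.49,0,0,0,0.1],[0.29,-0.73,0.43,0,0,0,0.1],[0.3,-0.76,0.36,0,0,0,0.1],[0.31,-0.79,0.29,0,0,0,0.1]]'
```

```text
time: 4.3
tool_pos: [0.4805, 0.1967, 0.1641]
ee_rot: [-3.141, -0.006, 1.941]
wrist_force: [2.7, 6.3, -9.9]
width: 0.0279
finger_force: 30.0
```

```bash
python3 -m pendant '[[0.32,-0.81,0.22,0,0,0,0.1],[0.32,-0.82,0.15,0,0,0,0.1],[0.32,-0.83,0.08,0,0,0,0.1],[0.33,-0.83,0.01,0,0,0,0.1],[0.33,-0.83,-0.06,0,0,0,0.1],[0.32,-0.82,-0.14,0,0,0,0.1]]'
```

```text
time: 4.9
tool_pos: [0.5012, 0.1446, 0.1691]
ee_rot: [3.14, 0.001, 1.94]
wrist_force: [3.0, 2.2, -2.8]
width: 0.0274
finger_force: 30.0
```

```bash
python3 -m pendant '[[0.32,-0.81,-0.21,0,0,0,0.1],[0.31,-0.79,-0.28,0,0,0,0.1],[0.3,-0.77,-0.34,0,0,0,0.1],[0,0,0,0,0,0,0.1],[0,0,0,0,0,0,0.1]]'
python3 - <<'E'
import numpy as np
np.set_printoptions(precision=4,suppress=True)
# arc check: chord start/end
a=np.radians(21.4);y=np.array([-np.sin(a),np.cos(a)])
print((np.array([.462,.243])-[.512,.119])@y)
E
```

```text
time: 5.4
tool_pos: [0.5113, 0.1194, 0.1612]
ee_rot: [3.139, 0.004, 1.938]
wrist_force: [5.0, -3.9, -0.2]
width: 0.0269
finger_force: 30.0
0.1336947603838345
```

```bash
python3 -m pendant '[[0,0,0,0,0,0,0.55],[0,0,0,0,0,0,0.55],[0,0,0,0,0,0,0.55],[0,0,0,0,0,0,0.55],[0,0,0,0,0,0,0.55],[0,0,0,0,0,0,0.55]]'
python3 -m pendant '[[0,0,3,0,0,0,0.55],[0,0,3,0,0,0,0.55],[0,0,0.5,0,0,0,0.55],[0.5,-1,0,0,0,0,0.55]]'
python3 - <<'E'
from h import *
o=np.array([.5206,.0937]);a=np.radians(21.4);R=np.array([[np.cos(a),-np.sin(a)],[np.sin(a),np.cos(a)]])
print("tab",o+R@[0,-.0962],"cursor",o+R@[.063,-.1212], "pull dir",R@[0,-1])
t=imaging.snapshot("top");s=imaging.snapshot("scene")
a=cv2.resize(t[205:295,240:350],None,fx=4,fy=4)[:,:,::-1];b=cv2.resize(s[180:320,290:430],None,fx=2.571,fy=2.571)[:,:,::-1]
cv2.imwrite("pics/g2.png",np.hstack([a[:360],b[:360,:]]))
E
```

```text
time: 6.0
tool_pos: [0.5096, 0.1217, 0.1606]
ee_rot: [-3.141, -0.0, 1.94]
wrist_force: [-0.1, -0.2, -0.2]
width: 0.0515
finger_force: 0.0
time: 6.4
tool_pos: [0.5152, 0.1122, 0.2267]
ee_rot: [3.139, 0.0, 1.942]
wrist_force: [-0.2, 0.2, 0.4]
width: 0.0515
finger_force: 0.0
tab [0.55570115 0.00413243] cursor [0.62347958 0.00384327] pull dir [ 0.36487678 -0.93105582]
```

View pics/g2.png

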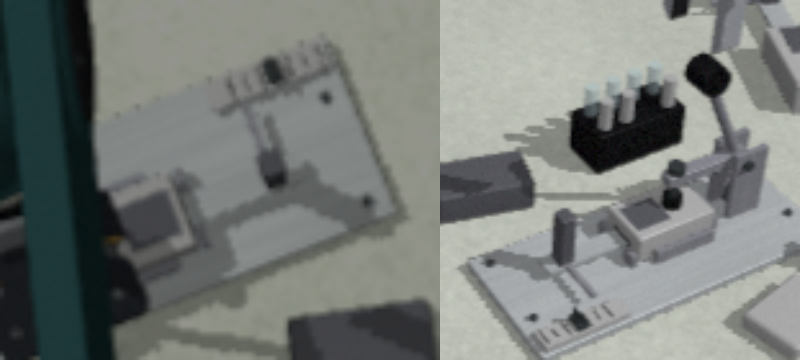

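The clamp arm is down on the cartridge at (672,195), the tray tab is at (564,235) and the cursor at (578,320). Next I move to the tab.

```bash
python3 -m pendant '[[1.4,-3.6,0,0,0,0,0.55],[1.4,-3.6,0,0,0,0,0.55],[1.25,-3.6,0,0,0,0,0.55],[0,0,-4,0,0,0,0.55],[0,0,-4,0,0,0,0.55],[0,0,-4,0,0,0,0.55],[0,0,-3,0,0,0,0.55],[0,0,-2.4,0,0,0,0.55]]'
python3 -m pendant '[[0,0,0,0,0,0,0.4],[0,0,0,0,0,0,0.3],[0,0,0,0,0,0,0.2],[0,0,0,0,0,0,0.1],[0,0,0,0,0,0,0.05],[0,0,0,0,0,0,0.05]]'
python3 - <<'E'
from h import *
t=imaging.snapshot("top");s=imaging.snapshot("scene")
cv2.imwrite("pics/t3.png",t[:,:,::-1]);cv2.imwrite("pics/s3.png",s[:,:,::-1])
a=cv2.resize(t[210:250,285:345],None,fx=6.6,fy=6.6,interpolation=2)[:,:,::-1];b=cv2.resize(s[250:320,295:365],None,fx=5.7,fy=5.7,interpolation=2)[:,:,::-1]
im=np.zeros((400,800,3),np.uint8);im[:a.shape[0],:a.shape[1]]=a;im[:b.shape[0],400:400+b.shape[1]]=b
cv2.imwrite("pics/g3.png",im)
E
```

```text
time: 7.3
tool_pos: [0.5523, 0.0034, 0.0466]
ee_rot: [-3.135, -0.003, 1.939]
wrist_force: [-0.1, -0.4, -0.0]
width: 0.0515
finger_force: 0.0
time: 7.9
tool_pos: [0.5565, 0.0035, 0.0533]
ee_rot: [3.139, 0.002, 1.94]
wrist_force: [0.6, 0.2, 3.8]
width: 0.0157
finger_force: 30.0
```

View pics/g3.png

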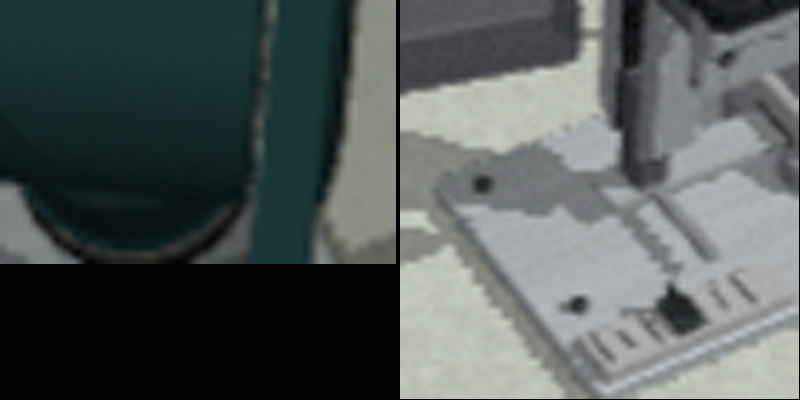

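The tab is gripped. In the right panel the pointer runs to about (712,258) and the cursor block is at about (683,312). I'll measure the gap along nest y numerically.

```bash
cat >> h.py <<'E'
yaw=np.radians(21.4);R2=np.array([[np.cos(yaw),-np.sin(yaw)],[np.sin(yaw),np.cos(yaw)]]);O=np.array([.5206,.0937])
loc=lambda X:R2.T@(np.array(X)[:2]-O)*1000
cc=lambda u,v:((u-400+.5)/5.7-.5+295,(v+.5)/5.7-.5+250)
def blob(im,x0,y0,x1,y1,th):
    g=im[y0:y1,x0:x1].max(2);m=(g<th).astype(np.uint8)
    n,l,st,c=cv2.connectedComponentsWithStats(m)
    return [(st[i,4],c[i]+[x0,y0],st[i,:4]+[x0,y0,0,0]) for i in range(1,n) if st[i,4]>3]
E
python3 - <<'E'
from h import *
s0=cv2.imread("pics/scene0.png");s3=cv2.imread("pics/s3.png");t0=cv2.imread("pics/top0.png")
for th in(50,70,85):
  for n,im,b in(("scene",s0,(335,290,355,312)),("scene",s3,(335,290,355,312)),("top",t0,(302,214,315,230))):
    for A,c,bb in blob(im,*b,th): print(th,n,A,c.round(1),bb,loc(ray(n,c,.023)).round(1))
print("ptr now",loc(ray("scene",cc(712,258),.022)),"ptr base",loc(ray("scene",cc(655,203),.022)), "start top",loc(ray("top",ca(572,125),.022)))
E
```

```text
50 scene 23 [343.5 303.9] [341 301   6   7] [  65.6 -121.2]
50 scene 19 [343.2 303.5] [341 301   6   5] [  64.3 -121. ]
50 top 17 [307.8 222.4] [306 220   5   6] [  64.3 -120.7]
70 scene 37 [343.5 304.2] [340 300   8   8] [  66.2 -121.5]
70 scene 36 [343.6 304.2] [341 300   7   8] [  66.3 -121.3]
70 top 25 [308.  222.6] [306 220   5   6] [  63.6 -120.9]
85 scene 40 [343.4 304.3] [340 300   8   9] [  66.5 -121.9]
85 scene 39 [343.5 304.2] [340 300   8   9] [  66.3 -121.7]
85 top 68 [308.6 224.3] [303 219  12  11] [  59.  -120.8]
ptr now [ 48.71514539 -96.10250148] ptr base [ 14.3124146 -99.4366574] start top [ 49.2404561  -97.26293963]
```

```bash
python3 -m pendant '[[0.11,-0.28,0,0,0,0,0.05],[0.11,-0.28,0,0,0,0,0.05],[0.11,-0.28,0,0,0,0,0.05],[0.11,-0.28,0,0,0,0,0.05],[0.11,-0.28,0,0,0,0,0.05],[0.11,-0.28,0,0,0,0,0.05],[0.11,-0.28,0,0,0,0,0.05],[0.14,-0.34,0,0,0,0,0.05]]'
python3 -m pendant '[[0,0,0,0,0,0,0.05],[0,0,0,0,0,0,0.05]]'
python3 - <<'E'
from h import *
t=imaging.snapshot("top");s=imaging.snapshot("scene")
cv2.imwrite("pics/s4.png",s[:,:,::-1])
print(loc(robot.get_obs()["tool_pos"]))
for A,c,bb in blob(s,335,290,355,312,70): print(A,c.round(1),bb,loc(ray("scene",c,.023)).round(1))
im=cv2.resize(s[270:315,310:370],None,fx=13,fy=13,interpolation=2)[:,:,::-1].copy()
for y in(-113,-117,-121,-125):   # guide lines at pointer height (z=22), x 40..55
    q=[]
    for x in(50,56):
        X=np.r_[O+R2@[x/1000,y/1000],.022];p=(proj("scene",X)-[310,270]+.5)*13;q.append(tuple(int(v) for v in p))
    cv2.line(im,q[0],q[1],(0,0,255) if y==-121 else (0,160,0),1)
cv2.imwrite("pics/g4.png",im);print(im.shape)
E
```

```text
time: 8.8
tool_pos: [0.5646, -0.0173, 0.0527]
ee_rot: [3.139, -0.004, 1.94]
wrist_force: [-0.6, 6.5, 5.0]
width: 0.0156
finger_force: 30.0
time: 9.0
tool_pos: [0.5646, -0.0174, 0.0527]
ee_rot: [3.139, -0.004, 1.94]
wrist_force: [-0.9, 5.2, 5.7]
width: 0.0157
finger_force: 30.0
[   0.47782623 -119.41389605]
35 [343.5 304.1] [341 300   7   8] [  66.1 -121.4]
(585, 780, 3)
```

View pics/g4.png

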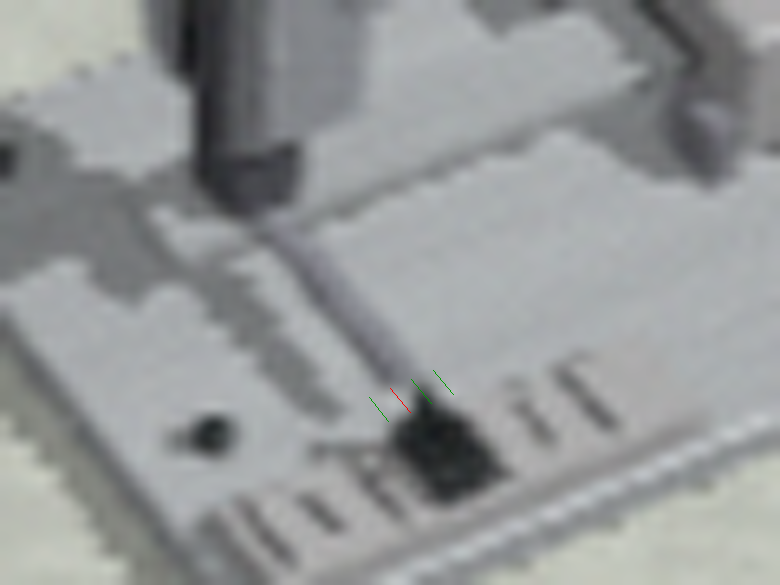

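The pointer is now close to the cursor: its tip is at about (412,382), and the cursor's ridge end shows at (425,393). I'll work out both in nest coordinates.

```bash
python3 - <<'E'
from h import *
cd=lambda u,v:(u/13-.5+310,v/13-.5+270)
for z in(.026,.028):print("ridge back end",loc(ray("scene",cd(425,392),z)))
for q in((408,372),(412,382)):print("ptr tip",loc(ray("scene",cd(*q),.022)))
print("ptr base",loc(ray("scene",cd(285,240),.022)))
for X in((55,-121,28),(71,-121,28),(58,-121,28),(68,-121,28),(49,-119,22),(20,-119,22)):
    print(X,((proj("scene",np.r_[O+R2@np.array(X[:2])/1000,X[2]/1000])-[310,270]+.5)*13).round())
E
```

```text
ridge back end [  56.47879996 -118.82275926]
ridge back end [  58.05945886 -119.93787628]
ptr tip [  48.28746231 -116.65194632]
ptr tip [  50.46351727 -117.25444335]
ptr base [  13.39468217 -118.6079889 ]
(55, -121, 28) [409. 382.]
(71, -121, 28) [463. 447.]
(58, -121, 28) [419. 394.]
(68, -121, 28) [453. 435.]
(49, -119, 22) [398. 380.]
(20, -119, 22) [304. 266.]
```

```bash
python3 -m pendant '[[0.05,-0.12,0,0,0,0,0.05],[0.05,-0.12,0,0,0,0,0.05],[0,0,0,0,0,0,0.05],[0,0,0,0,0,0,0.05],[0,0,0,0,0,0,0.05],[0,0,0,0,0,0,0.05],[0,0,0,0,0,0,0.05],[0,0,0,0,0,0,0.05]]'
python3 - <<'E'
from h import *
s=imaging.snapshot("scene")
print(loc(robot.get_obs()["tool_pos"]))
im=cv2.resize(s[270:315,310:370],None,fx=13,fy=13,interpolation=2)[:,:,::-1].copy()
for y in(-120.5,):
    q=[tuple(int(v) for v in (proj("scene",np.r_[O+R2@[x/1000,y/1000],z])-[310,270]+.5)*13) for x,z in((12,.022),(49,.022),(58,.028),(68,.028))]
    for p in q: cv2.circle(im,p,2,(0,0,255),-1)
cv2.imwrite("pics/g5.png",im)
E
```

```text
time: 9.9
tool_pos: [0.5655, -0.0195, 0.0527]
ee_rot: [3.139, -0.004, 1.94]
wrist_force: [-0.8, 5.2, 6.1]
width: 0.0162
finger_force: 30.0
[   0.45311021 -121.80023285]
```

View pics/g5.png

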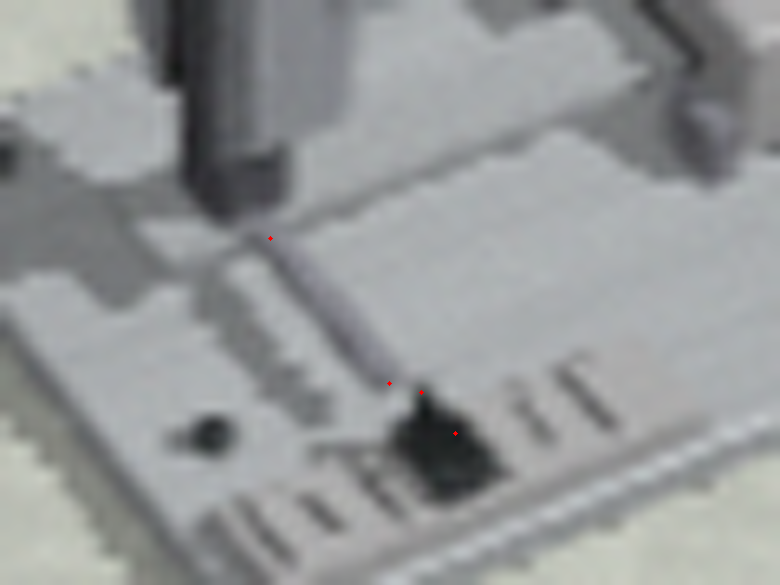

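The pointer tip at (390,378) and the ridge both come out at y of about -120.4, so they are level. I'll hold a little longer, then ease it home.

```bash
python3 -m pendant '[[0,0,0,0,0,0,0.05],[0,0,0,0,0,0,0.05],[0,0,0,0,0,0,0.05],[0,0,0,0,0,0,0.05],[0,0,0,0,0,0,0.05],[0,0,0,0,0,0,0.05]]'
python3 -m pendant '[[-0.11,0.28,0,0,0,0,0.05],[-0.11,0.28,0,0,0,0,0.05],[-0.11,0.28,0,0,0,0,0.05],[-0.11,0.28,0,0,0,0,0.05],[-0.11,0.28,0,0,0,0,0.05],[-0.11,0.28,0,0,0,0,0.05],[-0.11,0.28,0,0,0,0,0.05],[-0.11,0.28,0,0,0,0,0.05]]'
python3 -m pendant '[[-0.07,0.18,0,0,0,0,0.05],[-0.04,0.10,0,0,0,0,0.05],[0,0,0,0,0,0,0.05],[0,0,0,0,0,0,0.05],[0,0,0,0,0,0,0.05]]'
```

```text
time: 10.55
tool_pos: [0.5655, -0.0195, 0.0527]
ee_rot: [3.139, -0.004, 1.94]
wrist_force: [-1.7, 6.2, 5.7]
width: 0.0158
finger_force: 30.0
time: 11.35
tool_pos: [0.5572, 0.0016, 0.0532]
ee_rot: [3.139, -0.001, 1.94]
wrist_force: [-0.8, 2.7, 6.8]
width: 0.0159
finger_force: 30.0
time: 11.85
tool_pos: [0.5564, 0.0035, 0.0532]
ee_rot: [3.139, 0.001, 1.94]
wrist_force: [-0.0, -0.6, 6.2]
width: 0.0158
finger_force: 30.0
```

```bash
python3 -m pendant '[[0,0,0,0,0,0,0.55],[0,0,0,0,0,0,0.55],[0,0,0,0,0,0,0.55],[0,0,0,0,0,0,0.55],[0,0,0,0,0,0,0.55],[0,0,0,0,0,0,0.55]]'
python3 -m pendant '[[0,0,4,0,0,0,0.55],[0,0,4.5,0,0,0,0.55],[0,0,4.5,0,0,0,0.55],[0,0,4.5,0,0,0,0.55],[-1.5,3.9,0,0,0,0,0.55],[-1.5,3.9,0,0,0,0,0.55],[-1.6,3.9,0,0,0,0,0.55],[0,0,0,0,0,0,0.55]]'
python3 -m pendant '[[0,0,-3,0,0,0,0.55],[0,0,-3,0,0,0,0.55],[0,0,-0.7,0,0,0,0.55],[0,0,0,0,0,0,0.3],[0,0,0,0,0,0,0.2],[0,0,0,0,0,0,0.1],[0,0,0,0,0,0,0.1],[0,0,0,0,0,0,0.1]]'
```

```text
time: 12.45
tool_pos: [0.5554, 0.0034, 0.0514]
ee_rot: [-3.141, -0.0, 1.94]
wrist_force: [-0.8, -0.9, 0.1]
width: 0.0516
finger_force: 0.0
time: 13.25
tool_pos: [0.5078, 0.1243, 0.2272]
ee_rot: [3.141, -0.002, 1.946]
wrist_force: [-0.6, -0.2, 0.6]
width: 0.0519
finger_force: 0.0
time: 14.05
tool_pos: [0.511, 0.1204, 0.1616]
ee_rot: [3.137, 0.001, 1.94]
wrist_force: [2.6, 0.5, 4.0]
width: 0.0279
finger_force: 30.0
```

Gripped again. I'll swing it back along the reverse arc.

```bash
python3 -m pendant '[[-0.3,0.77,0.34,0,0,0,0.1],[-0.31,0.79,0.28,0,0,0,0.1],[-0.32,0.81,0.21,0,0,0,0.1],[-0.32,0.82,0.14,0,0,0,0.1],[-0.33,0.83,0.06,0,0,0,0.1],[-0.33,0.83,-0.01,0,0,0,0.1],[-0.32,0.83,-0.08,0,0,0,0.1],[-0.32,0.82,-0.15,0,0,0,0.1]]'
python3 -m pendant '[[-0.32,0.81,-0.22,0,0,0,0.1],[-0.31,0.79,-0.29,0,0,0,0.1],[-0.3,0.76,-0.36,0,0,0,0.1],[-0.29,0.73,-0.43,0,0,0,0.1],[-0.27,0.7,-0.49,0,0,0,0.1],[-0.26,0.66,-0.55,0,0,0,0.1],[-0.24,0.61,-0.6,0,0,0,0.1],[-0.2,0.5,-0.6,0,0,0,0.1]]'
python3 -m pendant '[[0,0,0,0,0,0,0.1],[0,0,0,0,0,0,0.1]]'
```

```text
time: 14.85
tool_pos: [0.4856, 0.1841, 0.1695]
ee_rot: [3.138, 0.005, 1.939]
wrist_force: [2.2, -2.8, 3.7]
width: 0.0282
finger_force: 30.0
time: 15.65
tool_pos: [0.4615, 0.2444, 0.1331]
ee_rot: [3.139, -0.006, 1.942]
wrist_force: [-1.4, 6.8, 3.2]
width: 0.0279
finger_force: 30.0
time: 15.85
tool_pos: [0.4613, 0.2449, 0.1324]
ee_rot: [3.139, -0.007, 1.942]
wrist_force: [-0.5, 8.6, -0.1]
width: 0.0281
finger_force: 30.0
```

```bash
python3 -m pendant '[[0,0,0,0,0,0,0.7],[0,0,0,0,0,0,0.7],[0,0,0,0,0,0,0.7],[0,0,0,0,0,0,0.7],[0,0,0,0,0,0,0.7],[0,0,0,0,0,0,0.7]]'
python3 -m pendant '[[0,0,3,0,0,0,0.7],[0,0,3,0,0,0,0.7],[0,0,3,0,0,0,0.7],[0,0,3,0,0,0,0.7],[-2,4,0,0,0,0,0.7],[-2,4,0,0,0,0,0.7],[0,0,0,0,0,0,0.7],[0,0,0,0,0,0,0.7]]'
python3 - <<'E'
from h import *
s=imaging.snapshot("scene")
for A,c,bb in blob(s,335,290,355,312,70): print(A,c.round(1),loc(ray("scene",c,.023)).round(1))
im=cv2.resize(s[180:325,290:460],None,fx=4.1,fy=4.1,interpolation=2)[:,:,::-1]
cv2.imwrite("pics/g6.png",im)
E
```

```text
time: 16.45
tool_pos: [0.4621, 0.2408, 0.132]
ee_rot: [-3.141, 0.0, 1.939]
wrist_force: [-0.1, -0.2, -0.1]
width: 0.0656
finger_force: 0.0
time: 17.25
tool_pos: [0.4217, 0.3213, 0.252]
ee_rot: [-3.141, 0.001, 1.942]
wrist_force: [-0.3, 0.1, 0.1]
width: 0.066
finger_force: 0.0
37 [343.5 304.2] [  66.2 -121.5]
```

View pics/g6.png

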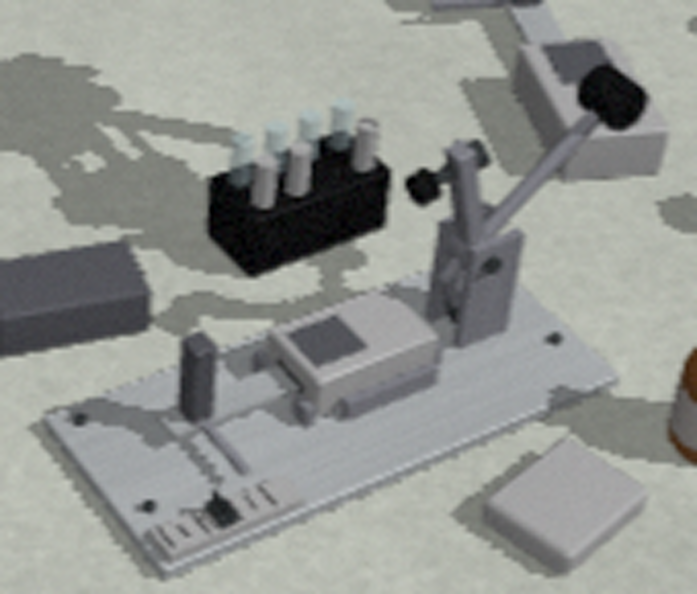

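The scene matches the start: the clamp is open with its grip at (612,97), the tray is home with the tab at (200,343), and the cursor has not moved from (220,508). I'm handing in the job.

```bash
python3 -c "
from bench import robot
print(robot.close_job())"
```

```text
the job is handed in; nothing more can be done
None
```

I clamped the cartridge, drew the tray level with the cursor's mark (as measured in the camera image), held it for over a second and eased it home. The clamp is open again, the last picture shows the nest, cursor and bench items in view where they started, and the job was handed in at about 17 s, with no verdict returned.

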